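# Open the push-and-turn solvent bottle

### The job

Open the solvent bottle in the bench holder: its safety cap must be pressed down firmly and kept down while it is turned anticlockwise, because turning alone only makes it click round. Do not force it; lift the loosened cap off and set it gently the right way up inside the drip tray, leaving the small tools on the bench where they lie.

Things in the scene. Friction and masses are not known exactly. Their poses are not given: they have to be found in the camera images.
- bottle: White round solvent bottle, 78 mm across, clamped by a steel band in a dark square holder (110 x 110 mm plate) that is bolted to the bench: it cannot move. Origin: centre of the plate's underside, z up. The neck's axis is this z axis.
- liner: Springy round rubber seal in the mouth of the bottle's neck, 25 mm across, hidden under the cap; origin: centre of its top, 130 mm above the bench on the bottle's axis. It pushes the cap up against the catches with about 5 N, and gives by 3 to 7 mm, different each time, before it is solid. Once unlocked it lifts the cap by 3 to 7 mm. Pressing it with more than 35 N spoils it.
- catches (a point): Point on the bottle's axis level with the underside of three catches hidden round the neck (widest radius 18 mm, 5 mm thick), 10 mm below the neck's rim. Three lugs in the inner cap sit under them, so it cannot be pulled off. An anticlockwise turn of the inner cap by 25 to 71 degrees, different each time, brings the lugs into the gaps; a hard stop follows 8 degrees later.
- cap: The loose cap, about 0.1 kg: a black ribbed shell (round, 55 mm across, 32 mm tall) over a grey inner cap that reaches 7 mm below it (39 mm tall in all). Origin: centre of the inner cap's lower edge, z up; its yaw is the inner cap's. The shell spins on the inner cap with a light click (about 0.02 N m). More than 70 N in all between cap and bottle (0.4 N m past the stop, or torn off) breaks it.
- cap_top (a point): Centre of the shell's flat top, 39 mm above the cap's origin unpressed (147 mm above the bench). Grip its sides within 25 mm below this point. Pressed, it sinks 7 to 12 mm in all, different each time: liner 3 to 7 mm by 10 N, shell 4.5 mm from 7 N to 13 N; then rigid. Press with 14 to 22 N all through the turn; the pressed turn takes under 0.1 N m, rising sharply at the stop.
- cap_teeth (a point): Point on the cap's axis, 29 mm above its origin: teeth that couple shell and inner cap in the last 1.8 mm of the press. Every 30 degrees; they may first stand tip on tip, and the shell turns up to 30 degrees before they drop in and the inner cap follows (35 to 110 degrees of turn to the stop). If the press is lost or the wrist runs out, press again and go on: the inner cap keeps its angle.
- drip_tray: Square shallow steel tray, 130 x 130 mm, 12 mm high, walls and floor 3 mm thick, fixed to the bench. Origin: centre of its underside, z up.
- loose_drill: Drill bit, 9 x 109 mm, lying loose on the bench, a bystander. Origin: centre of its underside.
- spanner_13: Spanner, 27 x 180 x 6 mm, lying loose near the bench's front edge, a bystander. Origin: centre of its underside.
- spanner_10: Smaller spanner, 21 x 145 x 4 mm, lying loose, a bystander. Origin: centre of its underside.
- centre_punch: Centre punch, 9 x 106 mm, lying loose, a bystander. Origin: centre of its underside.
- nut_m16_0: Hexagon nut, 24 x 27 x 13 mm, lying loose, a bystander. Origin: centre of its underside.

How it is judged:
By the outcome, as a careful person would: the job done as asked, in the order asked, and still so for the second after the job is handed in, with the robot touching nothing.
It also fails if it takes over 72 s, if anything falls off the work surface, if the arm or the gripper's body presses on something with over 40 N, if the wrist force passes 120 N, or if a joint passes its speed limit or range.

### The arm

A 6-joint arm with a two-finger parallel gripper is mounted at the origin on a cart in front of the work surface, level with it; the furniture and walls round the work are solid. World frame = base frame: x ahead of the robot, y to its left, z up, the work surface at z = 0. Lengths are in m, angles in rad, forces in N, time in s.
With the tool pointing down it reaches from about 0.35 to 0.775 m from the base axis. Payload 5.5 kg.
Tool frame: the origin (TCP) lies midway between the tips of the shut fingers; the grasp point (between the pads) lies 19 mm behind it; z points along the fingers, y is the line along which they close (so a half turn about z gives the same grasp; the last joint's range is limited). The gripper opens to 85 mm and grips with 20 to 120 N. Pads are 22 mm wide; open, the fingers measure 114 mm over their backs; the gripper's body (76 mm by 85 mm) begins 54 mm behind the grasp point. The pads swing forward as they close: fully open they stand 13 mm farther back than shut.
Start: joints at [-1.314, 0.313, 0.046, 1.304, 0, 1.431], TCP at [0.222, -0.53, 0.231] pointing down, gripper open.
Joint ranges: [-2.76, 2.76], [-0.86, 1.69], [-1.03, 1.26], [-2.2, 2.34], [-1.47, 1.5], [-3.14, 3.14]. Speed limits (rad/s): [2.57, 2.57, 3.14, 3.14, 3.14, 3.14].

### API

Orientations are given as a unit quaternion [w, x, y, z].
In Python, from workcell import telemetry, imaging, env gives the robot as it stands. The module is installed in compiled form; this text tells all that it offers.
- The arm moves only by the tool step_arm, never from a script. Its argument "moves" is a list of rows, each a list of 3 entries, a list of its own where there are three numbers: the shift along the tool's x, y, z in mm, then the turn, a rotation vector about the tool's x, y, z in rad, then the finger opening in mm, from 0 to 85.4. A call has 1 to 8 rows; each row is the pose to reach, as a shift and turn from the pose commanded when the call began, along the tool's axes at that moment; what a row does not reach only later rows make up. A row lasts 1/12 s, in which the tool goes at most 41.7 mm and 7.16 degrees, less where a joint would pass 70% of its speed; a pose out of reach is approached as far as the arm can. A call with a gripper value outside its range is refused whole. The fingers move at their own pace and stop on an object; "grip_force" is the grip in N (left out, the last holds). Time passes only in rows, so rows that repeat a pose let the fingers close. It gives the time, the measured TCP pose, the force, the opening and the grip force at its end, in the units of the state.
- telemetry.get_state(): the state, without advancing time (a new reading comes with each control period).
- imaging.read_camera(name): name is "scene" or "top" or "wrist"; returns the picture (400x640x3 uint8, red, green, blue); there is no depth.
- imaging.camera_params(name): a dict with "camera_matrix" (3x3 intrinsics, pixels), "pose" (4x4, takes a point from camera to world coordinates). Camera axes: x right, y up, looking along -z (the intrinsics and any distortion apply to the point x, -y, -z); pixel columns grow to the right and rows downward; lengths in m; the calibration is good to about 2 mm. A picture is of the moment at which its call begins: read the wrist's pose just before it. camera_params takes no time and is no camera call; for the wrist camera it gives the pose at the moment of the call.
- env.hand_in(): hands the job in; it is judged then, once.
The state is a dict: "clock": time; "joint_pos": joint angles; "qvel": joint speeds; "tau": joint torques, N m; "tcp_pos": TCP position; "orientation": TCP orientation; "wrist_force": force on the tool from outside, world axes, zero at the start; "ft_torque": the same for the moment, N m; "finger_gap": finger opening in m; "grip_force": force on a finger pad.
Only numpy, scipy, OpenCV 4.12 (cv2) and the standard library are available. Lean on these libraries where they do the work, as an engineer would, in place of code of your own. Each camera call takes 0.05 s, during which the arm holds its last target. There are 200 camera calls.

## Working session

There is one attempt and no reset: what is moved stays moved. The work goes in short steps, Python scripts to look and compute and a tool call to move; the robot and the scene stay as the last step left them, time stands still between calls to the robot, and variables do not carry over. Pictures are saved under pics/ and viewed, at most 10 in all, crops included, and the job is handed in when it is done.

Besides the shell and the picture viewer there is one more tool, called after "Emit:" as name(argument=value, ...) on one line, values as JSON. step_arm: Moves the arm, as the interface text tells. Its arguments: {"type":"object","properties":{"moves":{"type":"array"},"grip_force":{"type":"number"}},"required":["moves"]}

```bash
mkdir -p pics
cat > h.py <<'E'
import numpy as np, cv2
from workcell import telemetry, imaging, env
from scipy.spatial.transform import Rotation as R
def cam(n):
    p=imaging.camera_params(n); im=imaging.read_camera(n)
    return im,np.array(p["camera_matrix"]),np.array(p["pose"]),p
def ray(K,P,u,v):
    d=np.linalg.inv(K)@[u,v,1]; d=P[:3,:3]@[d[0],-d[1],-d[2]]
    return P[:3,3],d/np.linalg.norm(d)
def onz(K,P,u,v,z):
    o,d=ray(K,P,u,v); return o+d*(z-o[2])/d[2]
def proj(K,P,X):
    c=P[:3,:3].T@(np.array(X)-P[:3,3]); q=K@[c[0],-c[1],-c[2]]; return q[:2]/q[2]
def tri(a,b):
    (o1,d1),(o2,d2)=a,b
    A=np.stack([d1,-d2],1); s=np.linalg.lstsq(A,o2-o1,rcond=None)[0]
    p,q=o1+s[0]*d1,o2+s[1]*d2; return (p+q)/2,np.linalg.norm(p-q)
E
python3 - <<'E'
from h import *
for n in("scene","top"):
    im,K,P,p=cam(n); cv2.imwrite(f"pics/{n}0.png",im[:,:,::-1]); print(n,p.keys(),K.round(1).tolist(),P.round(3).tolist(),{k:v for k,v in p.items() if k not in("camera_matrix","pose")})
print(telemetry.get_state())
E
```

```text
scene dict_keys(['camera_matrix', 'pose']) [[477.4, 0.0, 322.0], [0.0, 477.4, 207.2], [0.0, 0.0, 1.0]] [[-0.888, 0.306, -0.343, 0.153], [-0.46, -0.619, 0.637, 0.569], [-0.017, 0.724, 0.69, 0.743], [0.0, 0.0, 0.0, 1.0]] {}
top dict_keys(['camera_matrix', 'pose']) [[484.3, 0.0, 320.0], [0.0, 484.3, 194.6], [0.0, 0.0, 1.0]] [[0.015, 0.989, -0.146, 0.377], [-1.0, 0.012, -0.021, -0.007], [-0.019, 0.147, 0.989, 0.947], [0.0, 0.0, 0.0, 1.0]] {}
{'clock': 0.1, 'joint_pos': array([-1.31355000e+00,  3.13952240e-01,  4.51081541e-02,  1.30358995e+00,
        1.81498297e-05,  1.43121911e+00]), 'qvel': array([-0.00233543, -0.00130828,  0.00121114,  0.00101806, -0.00084773,
        0.00025286]), 'tau': array([ 1.78544818e-03, -4.81728888e+01,  2.99241936e+01,  1.28178194e-02,
       -1.54943887e-04, -4.97813375e-06]), 'tcp_pos': array([ 0.22212677, -0.5298832 ,  0.23048907]), 'orientation': array([-8.17970036e-04,  9.80380547e-01,  1.97112436e-01, -3.90898681e-05]), 'wrist_force': array([-0.37468157, -0.37755815,  0.75451161]), 'ft_torque': array([ 0.01516128, -0.0077347 , -0.04303372]), 'grip_force': 0.0, 'finger_gap': 0.08567312946409243}
```

View pics/scene0.png

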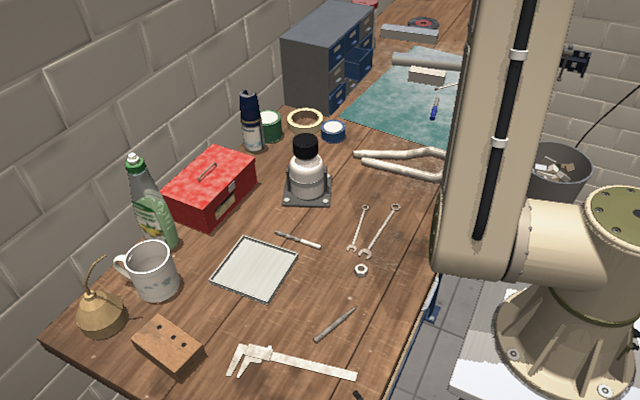

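View pics/top0.png

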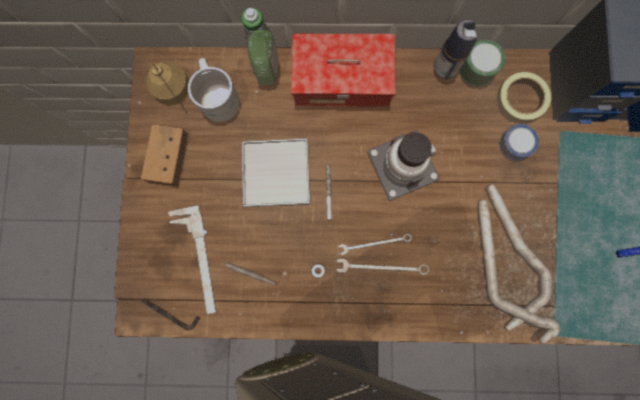

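The scene view shows the black cap at about (305,147) and the tray at about (254,268). In the top view the cap is at (414,149) and the tray at (276,172). The bottle is well clear of its neighbours.

Run:
```python
from h import *
res={};box={"scene":(285,130,325,172),"top":(392,125,440,175)}
tb={"scene":(200,225,305,310),"top":(235,132,316,212)}
tc={}
for n in("scene","top"):
    im,K,P,p=cam(n)
    x0,y0,x1,y1=box[n]; g=im[y0:y1,x0:x1].max(2)
    m=(g<60).astype('uint8'); nn,l,s,c=cv2.connectedComponentsWithStats(m)
    i=1+s[1:,4].argmax(); print(n,'cap',s[i]+[x0,y0,0,0,0],c[i]+[x0,y0])
    # centre of silhouette via min enclosing extents
    cc=np.array([x0+s[i][0]+s[i][2]/2-.5,y0+s[i][1]+s[i][3]/2-.5]); res[n]=ray(K,P,*cc)
    x0,y0,x1,y1=tb[n]; h=cv2.cvtColor(im[y0:y1,x0:x1],cv2.COLOR_RGB2HSV); m=((h[...,1]<60)&(h[...,2]>120)).astype('uint8')
    nn,l,s,c=cv2.connectedComponentsWithStats(m);i=1+s[1:,4].argmax()
    ct=max(cv2.findContours((l==i).astype('uint8'),0,2)[0],key=cv2.contourArea)
    q=cv2.boxPoints(cv2.minAreaRect(ct))+[x0,y0]; hull=cv2.convexHull(ct); ap=cv2.approxPolyDP(hull,5,True)[:,0]+[x0,y0]
    print('tray',ap.tolist()); pts=np.array([onz(K,P,*a,.012) for a in ap]); print(pts.round(3).tolist(),pts.mean(0)); tc[n]=ray(K,P,*(c[i]+[x0,y0]))
print('cap',tri(res["scene"],res["top"]),'tray',tri(tc["scene"],tc["top"]))
q=telemetry.get_state(); M=R.from_quat(q['orientation'][[1,2,3,0]]).as_matrix(); print(M.round(3))
w=imaging.camera_params("wrist"); P=np.array(w["pose"]); print((M.T@(P[:3,3]-q['tcp_pos'])).round(4),(M.T@P[:3,:3]).round(3),w["camera_matrix"])
```

```text
scene cap [293 133  25  27 579] [304.97409326 145.9775475 ]
tray [[242, 235], [297, 253], [267, 301], [208, 279]]
[[0.629, 0.044, 0.012], [0.501, 0.036, 0.012], [0.493, 0.162, 0.012], [0.622, 0.17, 0.012]] [0.5609371  0.10270297 0.012     ]
top cap [398 147  25  19 101] [407.17821782 159.84158416]
tray [[306, 138], [309, 202], [243, 206], [242, 142]]
[[0.628, 0.042, 0.012], [0.5, 0.034, 0.012], [0.491, 0.163, 0.012], [0.619, 0.17, 0.012]] [0.55947068 0.10219939 0.012     ]
cap (array([ 0.56822125, -0.14025696,  0.13939357]), np.float64(0.008222238241005616)) tray (array([0.56022111, 0.10287047, 0.0054615 ]), np.float64(0.0007676991442589643))
[[ 0.922  0.386 -0.   ]
 [ 0.386 -0.922  0.001]
 [ 0.    -0.001 -1.   ]]
[ 0.0701  0.0004 -0.1428] [[ 0.     0.961  0.278]
 [ 1.    -0.     0.001]
 [ 0.001  0.278 -0.961]] [[283.4047297    0.         320.93330129]
 [  0.         283.4047297  199.34314563]
 [  0.           0.           1.        ]]
```

```bash
cat >> h.py <<'E'
def toolshift(target):
    q=telemetry.get_state(); M=R.from_quat(q['orientation'][[1,2,3,0]]).as_matrix()
    return (1000*M.T@(np.array(target)-q['tcp_pos'])).round(1)
E
python3 - <<'E'
from h import *
im,K,P,p=cam("top"); x0,y0,x1,y1=392,120,440,175; g=im[y0:y1,x0:x1].max(2)
_,K2,P2,_=cam("scene")
s=ray(K2,P2,305,146.2)
for t in(60,75,90):
    m=(g<t).astype('uint8'); nn,l,st,c=cv2.connectedComponentsWithStats(m); i=1+st[1:,4].argmax(); b=st[i]
    cc=(x0+b[0]+b[2]/2-.5,y0+b[1]+b[3]/2-.5); print(t,b,cc,c[i]+[x0,y0],tri(s,ray(K,P,*cc)))
cv2.imwrite("pics/capcrop.png",cv2.resize(im[y0:y1,x0:x1,::-1],None,fx=8,fy=8))
print(toolshift([.57,-.145,.245]))
E
```

```text
60 [  6  27  26  19 106] (np.float64(410.5), np.float64(156.0)) [407.38679245 159.85849057] (array([ 0.56868247, -0.14127606,  0.13802855]), np.float64(0.00851237863610953))
75 [  6  13  32  34 677] (np.float64(413.5), np.float64(149.5)) [414.3633678  149.16100443] (array([ 0.57821169, -0.14947954,  0.1301626 ]), np.float64(0.000332634292447252))
90 [  6  12  34  35 885] (np.float64(414.5), np.float64(149.0)) [414.09378531 149.19548023] (array([ 0.57949722, -0.15154221,  0.1283927 ]), np.float64(0.00021666541261040607))
[ 469.7 -220.9  -13.8]
```

Emit:
step_arm(moves=[[[300,-134,-12],[0,0,0],85],[[300,-134,-12],[0,0,0],85],[[300,-134,-12],[0,0,0],85],[[300,-134,-12],[0,0,0],85],[[300,-134,-12],[0,0,0],85],[[300,-134,-12],[0,0,0],85],[[300,-134,-12],[0,0,0],85],[[300,-134,-12],[0,0,0],85]])

```text
clock: 0.97
tcp_pos: [0.4484, -0.2887, 0.2436]
orientation: [0.0, 0.98, 0.197, 0.0]
wrist_force: [1.6, -0.0, 0.0]
finger_gap: 0.085
grip_force: 0.0
```

Emit:
step_arm(moves=[[[35,-16,-2],[0,0,0],85],[[70,-32,-3],[0,0,0],85],[[105,-48,-5],[0,0,0],85],[[140,-63,-6],[0,0,0],85],[[165,-74,-7],[0,0,0],85],[[175,-79,-7.5],[0,0,0],85],[[175,-79,-7.5],[0,0,0],85],[[175,-79,-7.5],[0,0,0],85]])

```text
clock: 1.63
tcp_pos: [0.5778, -0.1501, 0.2505]
orientation: [0.0, 0.98, 0.198, -0.0]
wrist_force: [0.8, -0.3, -0.1]
finger_gap: 0.0854
grip_force: 0.0
```

Run:
```python
from h import *
q=telemetry.get_state(); print(q['clock'],q['tcp_pos'],q['joint_pos'],q['wrist_force'])
im,K,P,p=cam("wrist"); cv2.imwrite("pics/w1.png",im[:,:,::-1]); print(proj(K,P,[.578,-.15,.147]),proj(K,P,[.578,-.15,.115]))
```

```text
1.6333 [ 0.5778269  -0.15014767  0.25046898] [-3.88291071e-01  3.53906810e-01  1.50185911e-01  1.36779153e+00
 -6.69012071e-04  2.35534086e+00] [ 0.75918089 -0.27351575 -0.09055484]
[320.54552427 197.68588156] [320.61030258 189.03614256]
```

View pics/w1.png

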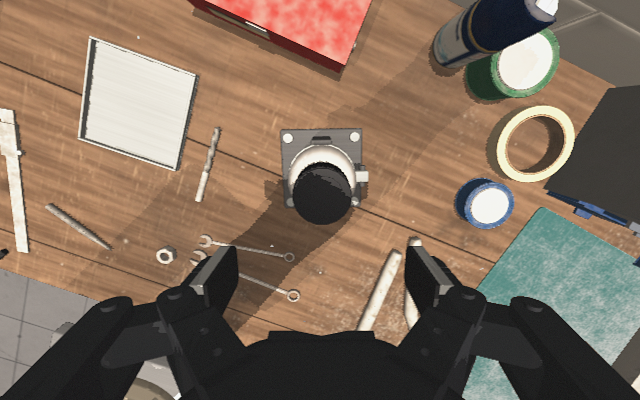

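The wrist view shows the cap at about (322,195), close to the predicted (320.5,198). The fingers straddle it evenly.

Run:
```python
from h import *
im,K,P,p=cam("wrist"); x0,y0,x1,y1=270,140,375,240; g=im[y0:y1,x0:x1].max(2)
for t in(35,50,65):
    m=(g<t).astype('uint8'); m=cv2.morphologyEx(m,2,np.ones((5,5),'uint8')); nn,l,s,c=cv2.connectedComponentsWithStats(m);i=1+s[1:,4].argmax();print(t,s[i]+[x0,y0,0,0,0],c[i]+[x0,y0])
# predicted extents of silhouette
a=np.linspace(0,6.28,90);pr=np.array([proj(K,P,[.578+.0275*np.cos(t),-.15+.0275*np.sin(t),z]) for t in a for z in(.147,.115)]);print(pr.min(0),pr.max(0))
cv2.imwrite("pics/w1c.png",cv2.resize(cv2.convertScaleAbs(im[y0:y1,x0:x1,::-1],alpha=2.5),None,fx=6,fy=6))
```

```text
Traceback (most recent call last):
ValueError: attempt to get argmax of an empty sequence
```

Run:
```python
from h import *
im,K,P,p=cam("wrist"); x0,y0,x1,y1=270,140,375,240; g=im[y0:y1,x0:x1].max(2)
print(np.percentile(g,[0,5,20,40]))
for t in(45,60,75):
    m=(g<t).astype('uint8'); m=cv2.morphologyEx(m,2,np.ones((3,3),'uint8')); nn,l,s,c=cv2.connectedComponentsWithStats(m)
    if nn>1: i=1+s[1:,4].argmax();print(t,s[i]+[x0,y0,0,0,0],c[i]+[x0,y0])
a=np.linspace(0,6.28,90);pr=np.array([proj(K,P,[.578+.0275*np.cos(t),-.15+.0275*np.sin(t),z]) for t in a for z in(.147,.115)]);print(pr.min(0),pr.max(0))
cv2.imwrite("pics/w1c.png",cv2.resize(cv2.convertScaleAbs(im[y0:y1,x0:x1,::-1],alpha=2.5),None,fx=5,fy=5))
```

```text
[ 3. 36. 41. 96.]
45 [ 292  173   58   50 1994] [318.69658977 199.43681043]
60 [ 292  173   58   51 2038] [318.66143278 199.60058881]
75 [ 291  161   59   63 2398] [318.7793995  195.78106756]
[289.23783952 160.90816404] [350.15215078 225.03245555]
```

View pics/w1c.png

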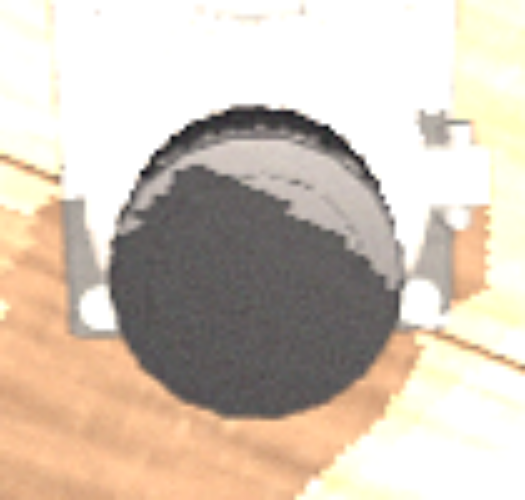

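The cap's top disc is centred at about (321.2,195.4). The cap therefore sits about 1.5 mm further along tool x, so I'll correct for that, descend and grip.

Emit:
step_arm(moves=[[[1.5,0.5,35],[0,0,0],85],[[1.5,0.5,70],[0,0,0],85],[[1.5,0.5,100],[0,0,0],85],[[1.5,0.5,120],[0,0,0],85],[[1.5,0.5,132],[0,0,0],85],[[1.5,0.5,136],[0,0,0],85],[[1.5,0.5,136],[0,0,0],85]])

```text
clock: 2.37
tcp_pos: [0.5782, -0.151, 0.1138]
orientation: [-0.001, 0.981, 0.196, -0.001]
wrist_force: [-0.9, -0.2, 0.4]
finger_gap: 0.0847
grip_force: 0.0
```

Emit:
step_arm(grip_force=60, moves=[[[0,0,0],[0,0,0],70],[[0,0,0],[0,0,0],60],[[0,0,0],[0,0,0],50],[[0,0,0],[0,0,0],45],[[0,0,0],[0,0,0],45],[[0,0,0],[0,0,0],45]])

```text
clock: 2.87
tcp_pos: [0.5804, -0.1508, 0.116]
orientation: [0.001, 0.98, 0.197, 0.001]
wrist_force: [0.3, -1.2, 4.4]
finger_gap: 0.0529
grip_force: 61.9
```

Run:
```python
from h import *
q=telemetry.get_state(); print(q['tcp_pos'],q['wrist_force'],q['ft_torque'],q['finger_gap'],q['grip_force'])
im,K,P,p=cam("wrist"); cv2.imwrite("pics/w2.png",im[:,:,::-1])
```

```text
[ 0.58042406 -0.15077579  0.11598448] [ 0.34187858 -1.22158828  4.41756103] [-0.24067463  0.00538051  0.03102976] 0.052899332409559414 61.897941338829696
```

View pics/w2.png

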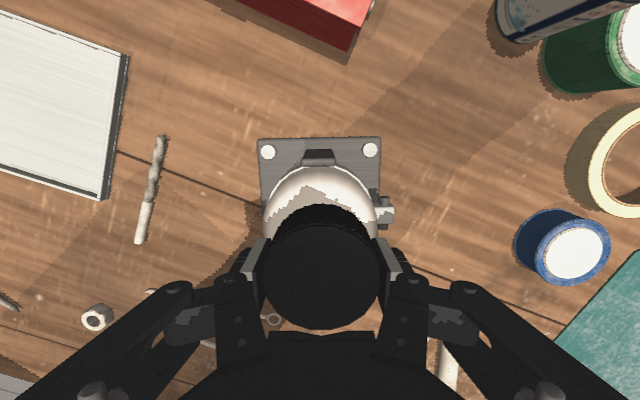

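The cap is held between both pads and centred at (320,268). Next I press down in steps.

Emit:
step_arm(grip_force=80, moves=[[[0,0,2],[0,0,0],45],[[0,0,4],[0,0,0],45],[[0,0,6],[0,0,0],45],[[0,0,6],[0,0,0],45]])

```text
clock: 3.25
tcp_pos: [0.5805, -0.1508, 0.1096]
orientation: [0.001, 0.98, 0.197, 0.001]
wrist_force: [-1.0, -2.0, 9.2]
finger_gap: 0.0528
grip_force: 85.5
```

Emit:
step_arm(moves=[[[0,0,2],[0,0,0],45],[[0,0,2],[0,0,0],45]])

```text
clock: 3.42
tcp_pos: [0.5807, -0.1509, 0.1091]
orientation: [0.001, 0.98, 0.197, 0.001]
wrist_force: [-2.8, -0.6, 16.5]
finger_gap: 0.0522
grip_force: 86.3
```

Emit:
step_arm(moves=[[[0,0,0.3],[0,0,-0.05],45],[[0,0,0.3],[0,0,-0.1],45],[[0,0,0.3],[0,0,-0.15],45],[[0,0,0.3],[0,0,-0.2],45]])

```text
clock: 3.75
tcp_pos: [0.5806, -0.1507, 0.1083]
orientation: [0.001, 0.955, 0.295, 0.001]
wrist_force: [-1.6, -0.6, 12.7]
finger_gap: 0.0523
grip_force: 85.7
```

Run:
```python
from h import *
q=telemetry.get_state(); print(q['tcp_pos'],q['wrist_force'],q['ft_torque'],q['finger_gap'],q['grip_force'],q['joint_pos'])
```

```text
[ 0.58063018 -0.15070455  0.1082801 ] [-1.60281784 -0.61892524 12.66856619] [-0.07191413  0.23480074 -0.11653899] 0.052328133419248364 85.66648649139097 [-3.87633463e-01  4.19339212e-01 -1.07398208e-01  1.04074025e+00
 -1.52751115e-04  2.15485911e+00]
```

Emit:
step_arm(moves=[[[0,0,1],[0,0,0],45],[[0,0,1],[0,0,0],45]])

```text
clock: 3.92
tcp_pos: [0.5808, -0.1507, 0.1075]
orientation: [0.001, 0.956, 0.294, 0.001]
wrist_force: [-2.3, -0.7, 13.5]
finger_gap: 0.0524
grip_force: 86.0
```

Emit:
step_arm(moves=[[[0,0,0],[0,0,-0.05],45],[[0,0,0],[0,0,-0.1],45],[[0,0,0],[0,0,-0.15],45],[[0,0,0],[0,0,-0.2],45]])

```text
clock: 4.25
tcp_pos: [0.5811, -0.1504, 0.1075]
orientation: [0.001, 0.921, 0.389, 0.002]
wrist_force: [0.1, 0.3, 13.7]
finger_gap: 0.0521
grip_force: 85.8
```

```bash
cat > s.py <<'E'
from h import *
q=telemetry.get_state(); print(q['tcp_pos'],q['wrist_force'],q['ft_torque'],q['finger_gap'],q['grip_force'],q['joint_pos'][5])
E
python3 s.py
```

```text
[ 0.58107689 -0.15040934  0.107546  ] [ 0.07898221  0.28373709 13.70047291] [ 0.10205751  0.08567816 -0.10217967] 0.052092635529514965 85.78798487054883 1.9548639490871176
```

Emit:
step_arm(moves=[[[0,0,1],[0,0,0],45],[[0,0,1],[0,0,0],45]])

```text
clock: 4.42
tcp_pos: [0.5812, -0.1504, 0.1074]
orientation: [0.001, 0.922, 0.388, 0.002]
wrist_force: [-2.1, 0.7, 17.8]
finger_gap: 0.0524
grip_force: 86.5
```

Emit:
step_arm(moves=[[[0,0,0],[0,0,-0.04],45],[[0,0,0],[0,0,-0.08],45],[[0,0,0],[0,0,-0.12],45]])

```text
clock: 4.67
tcp_pos: [0.5813, -0.1503, 0.1073]
orientation: [0.002, 0.896, 0.444, 0.002]
wrist_force: [-0.7, 1.0, 17.9]
finger_gap: 0.0527
grip_force: 86.2
```

```bash
python3 s.py
```

```text
[ 0.58129392 -0.15028707  0.10733969] [-0.67492151  0.95573835 17.92360067] [ 0.37593075  0.39164535 -0.07141169] 0.05265282277488194 86.23245137903723 1.8353782031179395
```

Emit:
step_arm(moves=[[[0,0,0],[0,0,-0.04],45],[[0,0,0],[0,0,-0.08],45],[[0,0,0],[0,0,-0.12],45]])

```text
clock: 4.92
tcp_pos: [0.5814, -0.1502, 0.1074]
orientation: [0.002, 0.868, 0.496, 0.002]
wrist_force: [-2.2, 1.3, 17.4]
finger_gap: 0.0525
grip_force: 86.2
```

```bash
python3 s.py
```

```text
[ 0.5813532  -0.15021737  0.10738022] [-2.15988484  1.34632554 17.38581867] [ 0.34886576  0.35503062 -0.06976307] 0.0524736969824534 86.21939824995934 1.7154265055971651
```

Emit:
step_arm(moves=[[[0,0,0],[0,0,-0.04],45],[[0,0,0],[0,0,-0.08],45],[[0,0,0],[0,0,-0.12],45]])

```text
clock: 5.17
tcp_pos: [0.5814, -0.1501, 0.1073]
orientation: [0.002, 0.837, 0.548, 0.002]
wrist_force: [-1.3, 2.3, 18.2]
finger_gap: 0.0524
grip_force: 86.2
```

```bash
python3 s.py
```

```text
[ 0.58142513 -0.15013769  0.10734885] [-1.26747276  2.30333354 18.20905776] [ 0.40968269  0.319589   -0.08656539] 0.05242977938984758 86.20090260359575 1.5954027582384525
```

Emit:
step_arm(moves=[[[0,0,0],[0,0,-0.04],45],[[0,0,0],[0,0,-0.08],45],[[0,0,0],[0,0,-0.12],45]])

```text
clock: 5.42
tcp_pos: [0.5813, -0.1501, 0.1073]
orientation: [0.002, 0.802, 0.597, 0.002]
wrist_force: [-1.8, 2.0, 18.0]
finger_gap: 0.0528
grip_force: 86.2
```

```bash
python3 s.py
```

```text
[ 0.58131578 -0.15005157  0.10732676] [-1.79554618  2.00855287 17.98136895] [ 0.475702    0.38223945 -0.11524917] 0.052785826378629455 86.21278114907909 1.4754645557127133
```

Emit:
step_arm(moves=[[[0,0,0],[0,0,-0.03],45],[[0,0,0],[0,0,-0.06],45],[[0,0,0],[0,0,-0.08],45]])

```text
clock: 5.67
tcp_pos: [0.5813, -0.15, 0.1073]
orientation: [0.002, 0.778, 0.628, 0.002]
wrist_force: [-1.0, 2.7, 18.6]
finger_gap: 0.0524
grip_force: 86.2
```

```bash
python3 s.py
```

```text
[ 0.58128566 -0.14996744  0.10734831] [-1.00570269  2.7186498  18.59916691] [ 0.49552247  0.38846221 -0.05174237] 0.0524081997520237 86.23904197389493 1.3959959105706896
```

Emit:
step_arm(moves=[[[0,0,0],[0,0,-0.04],45],[[0,0,0],[0,0,-0.08],45],[[0,0,0],[0,0,-0.1],45]])

```text
clock: 5.92
tcp_pos: [0.5811, -0.1499, 0.1073]
orientation: [0.002, 0.745, 0.667, 0.002]
wrist_force: [-1.6, 2.7, 17.9]
finger_gap: 0.0523
grip_force: 86.3
```

```bash
python3 s.py
```

```text
[ 0.58113325 -0.14993966  0.10732308] [-1.57484017  2.66039182 17.86721263] [ 0.46693833  0.49793235 -0.11633209] 0.052326603039572366 86.29926587134833 1.2955963979243925
```

Emit:
step_arm(moves=[[[0,0,0],[0,0,-0.04],45],[[0,0,0],[0,0,-0.08],45],[[0,0,0],[0,0,-0.1],45]])

```text
clock: 6.17
tcp_pos: [0.5804, -0.1501, 0.1073]
orientation: [0.001, 0.711, 0.703, 0.001]
wrist_force: [-3.6, 2.3, 20.4]
finger_gap: 0.0526
grip_force: 86.5
```

```bash
python3 s.py
```

```text
[ 0.58039038 -0.15009167  0.10728194] [-3.6378095   2.28659498 20.39593478] [ 0.38199372  0.97711692 -0.34030936] 0.05258092219162755 86.45477603684412 1.1958572531061011
```

The torque has risen sharply, so this is the stop. I'll back off slightly and release the press.

Emit:
step_arm(moves=[[[0,0,0],[0,0,0.04],45],[[0,0,0],[0,0,0.07],45],[[0,0,-3],[0,0,0.07],45],[[0,0,-6],[0,0,0.07],45],[[0,0,-9],[0,0,0.07],45],[[0,0,-9],[0,0,0.07],45]])

```text
clock: 6.67
tcp_pos: [0.58, -0.1501, 0.1143]
orientation: [0.001, 0.736, 0.677, 0.0]
wrist_force: [0.1, -0.3, 5.1]
finger_gap: 0.0523
grip_force: 84.8
```

```bash
python3 s.py
```

```text
[ 0.58003452 -0.15013077  0.11428234] [ 0.05840007 -0.34171081  5.0643293 ] [-0.04068743 -0.03621697 -0.01205104] 0.05225586558645028 84.83768553982372 1.2672221232176968
```

Emit:
step_arm(moves=[[[0,0,-1],[0,0,0],45],[[0,0,-2],[0,0,0],45],[[0,0,-3],[0,0,0],45],[[0,0,-4],[0,0,0],45]])

```text
clock: 7.0
tcp_pos: [0.5799, -0.1501, 0.1174]
orientation: [0.0, 0.736, 0.677, 0.0]
wrist_force: [1.4, 0.2, 3.3]
finger_gap: 0.0525
grip_force: 84.8
```

Emit:
step_arm(moves=[[[0,0,-1],[0,0,0],45],[[0,0,-2],[0,0,0],45],[[0,0,-3],[0,0,0],45]])

```text
clock: 7.25
tcp_pos: [0.5797, -0.1501, 0.1204]
orientation: [-0.0, 0.736, 0.677, 0.0]
wrist_force: [2.8, -0.5, 3.2]
finger_gap: 0.0528
grip_force: 84.8
```

Emit:
step_arm(moves=[[[0,0,-1.5],[0,0,0],45],[[0,0,-3],[0,0,0],45],[[0,0,-4.5],[0,0,0],45],[[0,0,-6],[0,0,0],45]])

```text
clock: 7.58
tcp_pos: [0.5786, -0.15, 0.1258]
orientation: [-0.001, 0.736, 0.677, -0.001]
wrist_force: [-0.4, -0.2, -1.2]
finger_gap: 0.0525
grip_force: 84.2
```

```bash
python3 s.py
```

```text
[ 0.57860198 -0.14995015  0.1257681 ] [-0.38542551 -0.17231535 -1.22304524] [-0.02880092 -0.00483177  0.00131594] 0.052491950164094595 84.23818131443113 1.2671980350428245
```

```bash
python3 -c "
from h import *
print(toolshift([.5786,-.15,.195]),toolshift([.56,.1025,.195]))"
```

```text
[ -0.   -0.2 -69.2] [250.  -39.9 -69. ]
```

Emit:
step_arm(moves=[[[0,0,-10],[0,0,0],45],[[0,0,-25],[0,0,0],45],[[0,0,-45],[0,0,0],45],[[0,0,-60],[0,0,0],45],[[0,0,-69],[0,0,0],45],[[0,0,-69],[0,0,0],45]])

```text
clock: 8.08
tcp_pos: [0.5807, -0.1507, 0.1983]
orientation: [0.002, 0.736, 0.677, 0.001]
wrist_force: [0.3, -0.7, -1.1]
finger_gap: 0.0528
grip_force: 84.2
```

Emit:
step_arm(moves=[[[20,-3,0],[0,0,0],45],[[55,-9,0],[0,0,0],45],[[90,-14,0],[0,0,0],45],[[125,-20,0],[0,0,0],45],[[160,-26,0],[0,0,0],45],[[195,-31,0],[0,0,0],45],[[225,-36,0],[0,0,0],45],[[245,-39,0],[0,0,0],45]])

```text
clock: 8.75
tcp_pos: [0.5599, 0.1, 0.1946]
orientation: [-0.001, 0.735, 0.678, -0.0]
wrist_force: [0.2, -0.2, -1.7]
finger_gap: 0.0527
grip_force: 84.1
```

Emit:
step_arm(moves=[[[5,-1,0],[0,0,0],45],[[5,-1,0],[0,0,0],45],[[5,-1,0],[0,0,0],45]])

```text
clock: 9.0
tcp_pos: [0.5604, 0.1019, 0.1948]
orientation: [-0.0, 0.736, 0.677, -0.001]
wrist_force: [-0.6, -0.7, -1.5]
finger_gap: 0.0527
grip_force: 84.1
```

Run:
```python
from h import *
exec(open('s.py').read())
print(toolshift([.56,.1025,.012]))
im,K,P,p=cam("wrist"); cv2.imwrite("pics/w3.png",im[:,:,::-1])
im2,K2,P2,p=cam("scene"); cv2.imwrite("pics/s3.png",cv2.resize(im2[100:300,180:400,::-1],None,fx=3,fy=3))
```

```text
[0.56036613 0.10191631 0.1948398 ] [-0.5508315  -0.70900699 -1.54846926] [-0.03198543  0.02680851  0.02086663] 0.05273231757558893 84.1319581832795 1.693698551415036
[  0.7  -0.2 182.8]
```

View pics/s3.png

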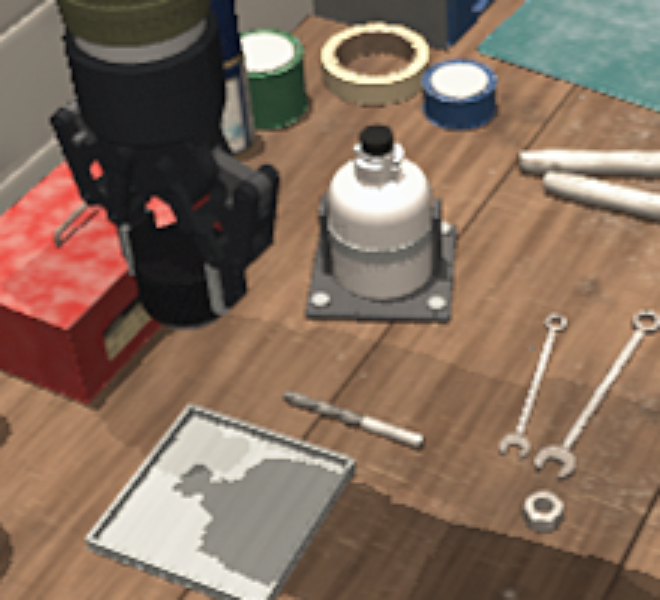

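View pics/w3.png

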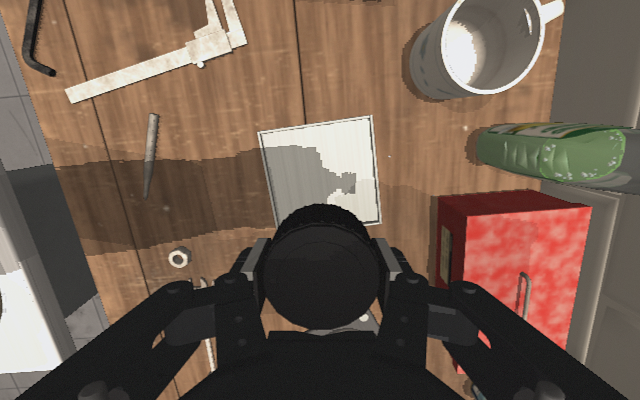

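The neck is open with its seal visible. The gripper holds the cap upright over the tray, whose walls span (258-382, 117-228) in the wrist view. I'll lower it now.

Emit:
step_arm(moves=[[[0,0,25],[0,0,0],45],[[0,0,60],[0,0,0],45],[[0,0,95],[0,0,0],45],[[0,0,125],[0,0,0],45],[[0,0,148],[0,0,0],45],[[0,0,160],[0,0,0],45],[[0,0,164],[0,0,0],45],[[0,0,164],[0,0,0],45]])

```text
clock: 9.77
tcp_pos: [0.56, 0.1009, 0.0303]
orientation: [-0.001, 0.737, 0.676, -0.001]
wrist_force: [0.3, -0.3, -0.9]
finger_gap: 0.0521
grip_force: 84.2
```

Emit:
step_arm(moves=[[[0,0,2],[0,0,0],45],[[0,0,4],[0,0,0],45],[[0,0,6],[0,0,0],45],[[0,0,8],[0,0,0],45],[[0,0,10],[0,0,0],45],[[0,0,10],[0,0,0],45]])

```text
clock: 10.27
tcp_pos: [0.5606, 0.1023, 0.0214]
orientation: [0.0, 0.736, 0.677, -0.0]
wrist_force: [-0.5, -0.0, -2.0]
finger_gap: 0.0523
grip_force: 84.2
```

Emit:
step_arm(moves=[[[0,0,1.5],[0,0,0],45],[[0,0,3],[0,0,0],45],[[0,0,4.5],[0,0,0],45],[[0,0,6],[0,0,0],45],[[0,0,6],[0,0,0],45]])

```text
clock: 10.68
tcp_pos: [0.5604, 0.1022, 0.015]
orientation: [-0.0, 0.736, 0.677, -0.0]
wrist_force: [-0.6, -0.5, -1.1]
finger_gap: 0.0525
grip_force: 84.2
```

Emit:
step_arm(moves=[[[0,0,1],[0,0,0],45],[[0,0,2],[0,0,0],45],[[0,0,2],[0,0,0],45]])

```text
clock: 10.93
tcp_pos: [0.5606, 0.1022, 0.0133]
orientation: [-0.0, 0.736, 0.677, -0.0]
wrist_force: [-0.0, 0.6, -1.3]
finger_gap: 0.0525
grip_force: 84.2
```

Emit:
step_arm(moves=[[[0,0,0.7],[0,0,0],45],[[0,0,1.4],[0,0,0],45],[[0,0,2],[0,0,0],45],[[0,0,2],[0,0,0],45]])

```text
clock: 11.27
tcp_pos: [0.561, 0.1022, 0.0121]
orientation: [0.0, 0.736, 0.677, 0.0]
wrist_force: [-1.2, -0.5, 4.6]
finger_gap: 0.0523
grip_force: 84.8
```

Emit:
step_arm(moves=[[[0,0,0.7],[0,0,0],45],[[0,0,1.4],[0,0,0],45],[[0,0,1.4],[0,0,0],45]])

```text
clock: 11.52
tcp_pos: [0.5611, 0.1022, 0.011]
orientation: [0.0, 0.736, 0.677, 0.0]
wrist_force: [-2.6, 0.0, 7.0]
finger_gap: 0.0523
grip_force: 85.0
```

Contact with the tray floor. I'll ease off the press and open gently.

Emit:
step_arm(grip_force=20, moves=[[[0,0,-1],[0,0,0],45],[[0,0,-1.5],[0,0,0],45],[[0,0,-1.5],[0,0,0],45],[[0,0,-1.5],[0,0,0],54],[[0,0,-1.5],[0,0,0],60],[[0,0,-1.5],[0,0,0],70],[[0,0,-1.5],[0,0,0],80],[[0,0,-1.5],[0,0,0],80]])

```text
clock: 12.18
tcp_pos: [0.5605, 0.1022, 0.0113]
orientation: [-0.0, 0.736, 0.677, -0.0]
wrist_force: [0.5, 0.7, 0.1]
finger_gap: 0.0802
grip_force: 0.0
```

Emit:
step_arm(moves=[[[0,0,-8],[0,0,0],80],[[0,0,-20],[0,0,0],80],[[0,0,-40],[0,0,0],80],[[0,0,-70],[0,0,0],80],[[0,0,-105],[0,0,0],80],[[0,0,-140],[0,0,0],80],[[0,0,-160],[0,0,0],80],[[0,0,-160],[0,0,0],80]])

```text
clock: 12.85
tcp_pos: [0.5638, 0.1024, 0.1779]
orientation: [0.003, 0.736, 0.677, 0.004]
wrist_force: [0.8, 0.5, -0.2]
finger_gap: 0.0799
grip_force: 0.0
```

Run:
```python
from h import *
exec(open('s.py').read())
im,K,P,p=cam("wrist"); a=im
im2,K2,P2,p=cam("top"); b=cv2.resize(im2[110:290,220:460],(640,480))
cv2.imwrite("pics/fin.png",cv2.resize(np.vstack([a,b])[:,:,::-1],(436,600)))
```

```text
[0.56383978 0.10242135 0.17794205] [ 0.8187293   0.53724063 -0.17036164] [ 0.07871475 -0.02057294 -0.0005827 ] 0.0799097881867037 0.0 1.6944018998710821
```

View pics/fin.png

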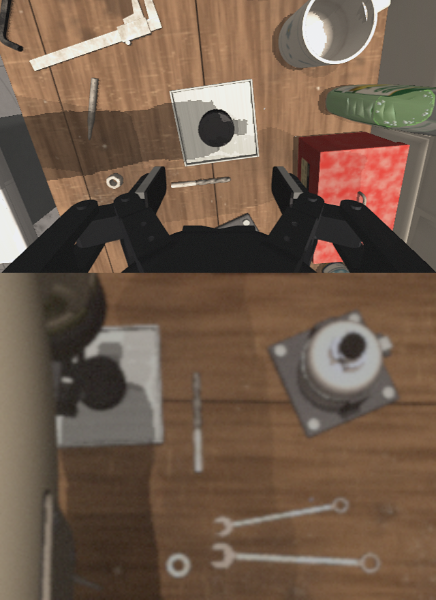

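The cap stands upright near the middle of the tray, at (217,128) in the wrist half of the picture. The tools are where they lay, the neck is open, and the gripper is clear.

```bash
python3 -c "
from workcell import env
print(env.hand_in())"
```

```text
the job is handed in; nothing more can be done
None
```

The bottle is open and the cap sits upright in the drip tray with the bench tools where they were; I handed the job in at about 13 s on the robot's clock, and no verdict was shown.

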